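Set out two lidded tea cups on the office desk

ROBOT

A 7-joint arm with a two-finger parallel gripper is mounted at the origin on the work surface. World frame = base frame: x ahead of the robot, y to its left, z up, the work surface at z = 0. Lengths are in m, angles in rad, forces in N, time in s.
With the tool pointing down it reaches from about 0.35 to 0.9 m from the base axis. Payload 8.1 kg.
Tool frame: the origin (TCP) lies between the finger pads; the fingertips stand 22 mm ahead of it and the grasp point (between the pads) lies 3 mm ahead of it (arm.tip_reach is the distance from the TCP to the fingertips, in m); z points along the fingers, y is the line along which they close (so a half turn about z gives the same grasp; the last joint's range is limited). The gripper opens to 92 mm and grips with 3 to 60 N. Pads are 19 mm wide; open, the fingers measure 130 mm over their backs; the gripper's body (75 mm by 190 mm) begins 47 mm behind the grasp point.
Start: joints at [-1.326, 0.434, 0.025, 1.573, -0.012, 1.134, -0.075], TCP at [0.213, 0.588, 0.249] pointing down, gripper open.
Joint ranges: [-2.62, 2.62], [-0.44, 2.09], [-1.27, 1.32], [0.08, 2.57], [-1.32, 4.46], [0.12, 2], [-2.74, 2.74]. Speed limits (rad/s): [2.22, 2.22, 3.01, 3.01, 3.14, 3.14, 3.14].

INTERFACE

Orientations are given as a rotation vector (axis times angle).
In Python, from cell import telemetry, vision, job, arm gives the robot as it stands. The module is installed in compiled form; this text tells all that it offers.
- The arm moves only by the shell command python3 -m creep 'ROWS' [FORCE]. ROWS is text: rows parted by semicolons, each of 7 numbers parted by spaces: the finger opening in cm, from 0 to 9.18, then the shift along the tool's x, y, z in cm, then the turn, a rotation vector about the tool's x, y, z in degrees. A call has 1 to 5 rows; each row is the pose to reach, as a shift and turn from the pose commanded when the call began, along the tool's axes at that moment; what a row does not reach only later rows make up. A row lasts 1/8 s, in which the tool goes at most 62.5 mm and 10.7 degrees, less where a joint would pass 70% of its speed; a pose out of reach is approached as far as the arm can. A call with a gripper value outside its range is refused whole. The fingers move at their own pace and stop on an object; FORCE is the grip in N (left out, the last holds). Time passes only in rows, so rows that repeat a pose let the fingers close. It gives the time, the measured TCP pose, the force, the opening and the grip force at its end, in the units of the state.
- telemetry.observe(): the state, without advancing time (a new reading comes with each control period).
- vision.get_image(name): name is "scene" or "side" or "wrist"; returns the picture (400x640x3 uint8, red, green, blue); there is no depth.
- vision.camera_info(name): a dict with "fov_y" (degrees; the focal length in pixels is half the picture's height over the tangent of half this angle, whatever the lens; pixels are square), "cx", "cy" (the principal point, pixels), "extrinsics" (4x4, takes a point from camera to world coordinates). Camera axes: x right, y down, z forward; pixel columns grow to the right and rows downward; lengths in m; the calibration is good to about 2 mm. A picture is of the moment at which its call begins: read the wrist's pose just before it. camera_info takes no time and is no camera call; for the wrist camera it gives the pose at the moment of the call.
- job.sign_off(): hands the job in; it is judged then, once.
The state is a dict: "clock": time; "joints": joint angles; "dq": joint speeds; "joint_efforts": joint torques, N m; "position": TCP position; "ee_rot": TCP orientation; "force": force on the tool from outside, world axes, zero at the start; "ft_torque": the same for the moment, N m; "width": opening from 0.0 (shut) to 1.0 (fully open); "gripper_force": force on a finger pad.
Only numpy, scipy, OpenCV 4.12 (cv2) and the standard library are available. Lean on these libraries where they do the work, as an engineer would, in place of code of your own. Each camera call takes 0.05 s, during which the arm holds its last target. There are 200 camera calls.

TASK

Lay out the washed tea things on the desk: first stand the green cup upright in the middle of the green coaster and the blue cup in the middle of the blue coaster; only when both cups stand there hang the steel strainer in the green cup; and last put on both lids, the green lid on the strainer in the green cup and the blue lid on the blue cup, each with its plug fully home and lying level. Set everything down gently without dropping or tipping over anything, and leave the phone and the wire puzzle where they are.

Things in the scene. Friction and masses are not known exactly. Their poses are not given: they have to be found in the camera images.
- green_coaster: Round flat green coaster, fixed to the desk, 96 mm in diameter, 4 mm thick. Origin: centre of its underside, on the desk; z up. The green cup's place.
- blue_coaster: Round flat dark blue coaster, fixed to the desk, 96 mm in diameter, 4 mm thick. Origin: centre of its underside, on the desk; z up. The blue cup's place.
- green_cup: Loose green tea cup, straight-sided, no handle, 62 mm outside diameter, 70 mm high, wall 4 mm (54 mm inside), 0.22 kg, open at the top, standing upright at the start. Origin: centre of its underside; z up its axis.
- blue_cup: Loose dark blue tea cup, straight-sided, no handle, 62 mm outside diameter, 70 mm high, wall 4 mm (54 mm inside), 0.22 kg, open at the top, standing upright at the start. Origin: centre of its underside; z up its axis.
- strainer: Loose steel tea strainer, upright, 66 mm tall, 0.08 kg: a basket 45 mm deep and 45 mm wide, a flange 62 mm wide (45 to 48 mm up), above it a collar to grip, 50 mm outside, 44 mm inside (48 to 66 mm up). Origin: centre of its underside; z up. Hung in the cup, the flange lies on the rim, its origin 25 mm above the cup's, and the collar takes the green lid.
- green_lid: Loose round green lid, right way up, 0.08 kg. From its underside up: a tapered plug 37 mm wide (30 mm at its foot) and 6 mm deep, a disc 66 mm wide (6 to 11 mm up), a pale wooden cylindrical knob 20 mm wide (11 to 34 mm up). Origin: centre of the plug's underside; z up. Home, its disc lies on the strainer's collar, its origin 60 mm above the strainer's.
- blue_lid: Loose round dark blue lid, right way up, 0.08 kg. From its underside up: a tapered plug 46 mm wide (39 mm at its foot) and 6 mm deep, a disc 66 mm wide (6 to 11 mm up), a pale wooden cylindrical knob 20 mm wide (11 to 34 mm up). Origin: centre of the plug's underside; z up. Home, its disc lies on the blue cup's rim, its origin 64 mm above the cup's.
- phone: Bystander: a black phone lying on the far part of the desk, 72 x 150 x 9 mm, loose, its length along its y axis. Origin: centre of its underside. Leave alone.
- wire_puzzle: Bystander: a steel wire puzzle, a U of 8 mm wire with a crossing bar tipped with two orange balls, about 70 x 140 x 16 mm, loose, lying on the far part of the desk, the bar along its y axis. Origin: near its middle, at desk height. Leave alone.
There are look-alikes about, which are no part of the job. Leave any pink look-alike of the green_lid alone.

How it is judged:
By the outcome, as a careful person would: the job done as asked, in the order asked, and still so for the second after the job is handed in, with the robot touching nothing.
It also fails if it takes over 136 s, if anything falls off the work surface, if the arm or the gripper's body presses on something with over 40 N, if the wrist force passes 120 N, or if a joint passes its speed limit or range.

## Working session

There is one attempt and no reset: what is moved stays moved. The work goes in short steps, Python scripts to look and compute and a shell command to move; the robot and the scene stay as the last step left them, time stands still between calls to the robot, and variables do not carry over. Pictures are saved under pics/ and viewed, at most 14 in all, crops included, and the job is handed in when it is done.

```bash
mkdir -p pics
python3 - <<'E'
from cell import telemetry, vision
import cv2,numpy as np
s=telemetry.observe();print({k:np.round(v,3) for k,v in s.items()})
for n in("scene","side","wrist"):
    c=vision.camera_info(n);print(n,{k:np.round(v,3).tolist() for k,v in c.items()})
    im=vision.get_image(n);cv2.imwrite(f"pics/{n}0.png",im[:,:,::-1])
E
```

```text
{'clock': np.float64(0.0), 'joints': array([-1.326,  0.435,  0.025,  1.574, -0.012,  1.134, -0.075]), 'dq': array([-0.001,  0.003,  0.001, -0.001,  0.002,  0.001, -0.   ]), 'joint_efforts': array([ 1.0000e-03, -6.6785e+01,  9.8600e-01, -3.1446e+01, -6.0000e-02,
        4.3000e-02,  0.0000e+00]), 'position': array([0.213, 0.587, 0.248]), 'ee_rot': array([-5.440e-01, -3.094e+00,  3.000e-03]), 'force': array([-0.314,  0.308, -0.316]), 'ft_torque': array([0.043, 0.027, 0.013]), 'gripper_force': np.float64(0.0), 'width': np.float64(0.999)}
scene {'fov_y': 48.01, 'cx': 321.856, 'cy': 197.173, 'extrinsics': [[-0.611, 0.436, -0.661, 1.197], [0.791, 0.344, -0.505, 0.509], [0.008, -0.832, -0.555, 0.627], [0.0, 0.0, 0.0, 1.0]]}
side {'fov_y': 56.524, 'cx': 316.217, 'cy': 197.529, 'extrinsics': [[0.77, -0.414, 0.486, 0.075], [-0.638, -0.492, 0.592, -0.57], [-0.007, -0.766, -0.643, 0.647], [0.0, 0.0, 0.0, 1.0]]}
wrist {'fov_y': 58.714, 'cx': 315.093, 'cy': 196.466, 'extrinsics': [[0.34, 0.901, 0.267, 0.14], [0.94, -0.326, -0.098, 0.614], [-0.001, 0.285, -0.959, 0.385], [0.0, 0.0, 0.0, 1.0]]}
```

View pics/scene0.png

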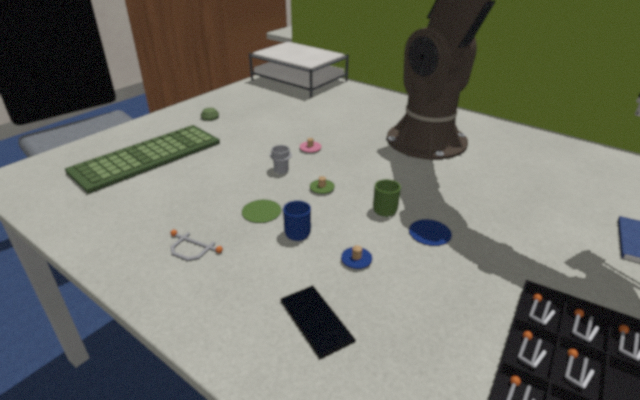

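View pics/side0.png

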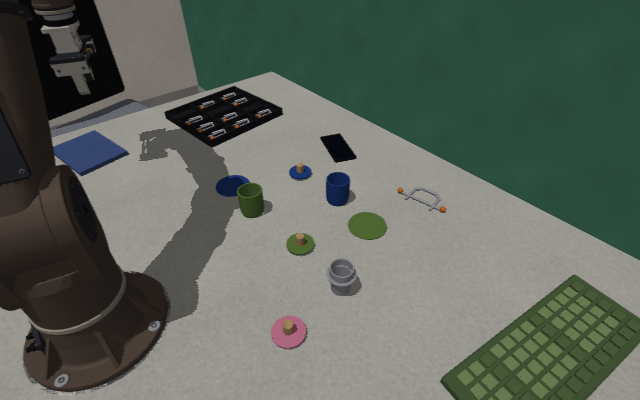

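Scene view: green lid (322,186), pink look-alike lid (310,147), strainer (281,158), green coaster (262,211), blue cup (297,222), green cup (386,198), blue coaster (430,232), blue lid (356,258). In the side view the same things are at: green lid (300,244), pink lid (289,332), strainer (342,277), green coaster (367,225), blue cup (338,189), green cup (251,200), blue coaster (233,186), blue lid (300,172).

There is a green lid and a pink one. The green one fits; I'll confirm it in a crop.

```bash
cat > h.py <<'E'
import cv2,numpy as np
from scipy.spatial.transform import Rotation as R
from cell import telemetry,vision
def ray(c,u,v):
    f=200/np.tan(np.radians(c["fov_y"]/2)); E=np.array(c["extrinsics"])
    return E[:3,3],E[:3,:3]@np.array([(u-c["cx"])/f,(v-c["cy"])/f,1])
def onz(c,p,z):
    o,d=ray(c,*p); return o+d*(z-o[2])/d[2]
def proj(c,X):
    f=200/np.tan(np.radians(c["fov_y"]/2)); E=np.array(c["extrinsics"])
    q=E[:3,:3].T@(np.array(X)-E[:3,3]); return q[:2]/q[2]*f+[c["cx"],c["cy"]]
def tri(r1,r2):
    (o1,d1),(o2,d2)=r1,r2
    t=np.linalg.lstsq(np.c_[d1,-d2],o2-o1,rcond=None)[0]
    a,b=o1+d1*t[0],o2+d2*t[1]; return (a+b)/2,np.linalg.norm(a-b)
def mask(im,col):
    h,s,v=cv2.split(cv2.cvtColor(im,cv2.COLOR_RGB2HSV))
    m={"green":(h>30)&(h<70)&(s>100),"blue":(h>100)&(h<130)&(s>120),"pink":(h>150)&(s>60)}[col]
    return cv2.morphologyEx((m*255).astype(np.uint8),cv2.MORPH_OPEN,np.ones((2,2)))
def blobs(im,col,amin=60,amax=60000):
    out=[]
    for k in cv2.findContours(mask(im,col),cv2.RETR_EXTERNAL,cv2.CHAIN_APPROX_NONE)[0]:
        if amin<cv2.contourArea(k)<amax:
            hu=cv2.convexHull(k); M=cv2.moments(hu)
            out.append((np.array([M["m10"],M["m01"]])/M["m00"],cv2.boundingRect(k),cv2.contourArea(k),hu))
    return out
def go(x,y,z,yaw=None):
    """shift in tool axes (cm) and turn about tool z (deg); z is of the grasp point. yaw = world direction of tool y, deg"""
    s=telemetry.observe(); r=R.from_rotvec(s["ee_rot"]).as_matrix()
    d=r.T@(np.array([x,y,z+.003])-s["position"])*100
    w=np.zeros(3)
    if yaw is not None:
        a=np.radians(yaw); Y=np.array([np.cos(a),np.sin(a),0]); Z=np.array([0,0,-1.]); T=np.c_[np.cross(Y,Z),Y,Z]
        w=np.degrees(R.from_matrix(r.T@T).as_rotvec())
    print("shift cm",np.round(d,2),"turn",np.round(w,1),"| pos",np.round(s["position"],4),"tooly yaw",np.degrees(np.arctan2(r[1,1],r[0,1])).round(1),"tilt",np.round(r[:2,2],3),"w",round(s["width"]*9.2,2),"F",np.round(s["force"],1),"g",round(s["gripper_force"],1),"t",round(s["clock"],2),"q7",s["joints"][6].round(2))
E
python3 - <<'E'
from h import *
for n in("scene","side"):
    im=cv2.imread(f"pics/{n}0.png")[:,:,::-1].copy();c=vision.camera_info(n)
    for col in("green","blue","pink"):
        for p,b,a,_ in blobs(im,col,60,2500):
            if p[1]<130 or p[0]<100 or p[0]>470: continue
            print(n,col,p.round(1),b,a,"z4",onz(c,p,.004).round(4)[:2],"z8.5",onz(c,p,.0085).round(4)[:2],"z35",onz(c,p,.035).round(4)[:2])
a=cv2.imread("pics/scene0.png")[130:210,260:360];b=cv2.imread("pics/side0.png")[225:355,250:380]
cv2.imwrite("pics/crop1.png",np.hstack([cv2.resize(a,(400,320)),cv2.resize(b,(320,320))]))
go(.5,0,.2)
E
```

```text
scene green [262.1 211.9] (245, 202, 36, 21) 535.0 z4 [ 0.5928 -0.131 ] z8.5 [ 0.5971 -0.1263] z35 [ 0.6228 -0.0991]
scene green [322.5 187.7] (312, 183, 22, 11) 124.0 z4 [ 0.4189 -0.0835] z8.5 [ 0.4246 -0.0793] z35 [ 0.4576 -0.0541]
scene green [387.3 198. ] (376, 182, 25, 34) 628.0 z4 [0.3566 0.0725] z8.5 [0.3626 0.0756] z35 [0.3984 0.0942]
scene blue [357.1 259. ] (343, 250, 29, 19) 288.5 z4 [0.5923 0.1404] z8.5 [0.5967 0.1431] z35 [0.6224 0.1588]
scene blue [430.9 233.2] (411, 221, 41, 25) 718.5 z4 [0.4185 0.2222] z8.5 [0.4241 0.2243] z35 [0.4572 0.2365]
scene blue [297.8 221. ] (285, 203, 26, 38) 792.5 z4 [ 0.5679 -0.0411] z8.5 [ 0.5724 -0.0371] z35 [ 0.5991 -0.0137]
scene pink [311.  147.5] (301, 143, 21, 10) 121.5 z4 [ 0.2632 -0.247 ] z8.5 [ 0.2699 -0.2415] z35 [ 0.3096 -0.2094]
side green [300.9 244.9] (288, 235, 27, 21) 312.0 z4 [ 0.4232 -0.0866] z8.5 [ 0.4207 -0.0899] z35 [ 0.4064 -0.1098]
side green [368.1 226.5] (350, 213, 38, 28) 755.5 z4 [ 0.5873 -0.1447] z8.5 [ 0.5837 -0.1477] z35 [ 0.5626 -0.1652]
side green [251.2 200.5] (238, 184, 26, 35) 682.5 z4 [0.4199 0.125 ] z8.5 [0.4175 0.1202] z35 [0.4033 0.0915]
side blue [232.1 186.2] (217, 176, 33, 22) 415.0 z4 [0.412  0.2125] z8.5 [0.4096 0.207 ] z35 [0.3957 0.1748]
side blue [338.4 189.3] (328, 173, 22, 34) 624.5 z4 [0.6299 0.0106] z8.5 [0.626  0.0065] z35 [ 0.6031 -0.0174]
side blue [300.9 172.9] (291, 167, 21, 13) 150.5 z4 [0.5977 0.1379] z8.5 [0.5941 0.133 ] z35 [0.5725 0.1038]
side blue [338.5 147.6] (324, 136, 30, 24) 380.5 z4 [0.7737 0.1681] z8.5 [0.7688 0.1629] z35 [0.74   0.1325]
side pink [289.2 332.8] (272, 317, 35, 33) 872.5 z4 [ 0.2695 -0.2485] z8.5 [ 0.2682 -0.2508] z35 [ 0.2601 -0.264 ]
shift cm [-47.   -45.41   4.57] turn [0. 0. 0.] | pos [0.2129 0.5872 0.2481] tooly yaw 70.1 tilt [-0.    -0.001] w 9.23 F [ 0.1 -1.1 -0.6] g 0.0 t 0.15 q7 -0.08
```

View pics/crop1.png

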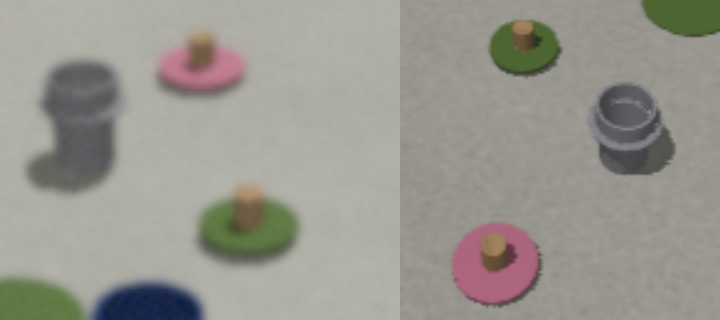

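The crop confirms it: the green lid is at (322,186) scene and (300,245) side, and the pink one is the look-alike to leave alone. The two fixed views disagree by up to about 1 cm, so I'll refine with the wrist camera.

Run:
```python
from h import *
go(.41,.15,.22,0)
```

```text
shift cm [-33.43 -34.38   2.56] turn [-0.1  0.  70.1] | pos [0.2129 0.5872 0.2481] tooly yaw 70.1 tilt [-0.    -0.001] w 9.23 F [ 0.1 -1.1 -0.6] g 0.0 t 0.15 q7 -0.08
```

```bash
python3 -m creep '9.18 -4 -4 0 0 0 9; 9.18 -8 -8 0 0 0 18; 9.18 -12 -12 0 0 0 27; 9.18 -16 -16 0 0 0 36; 9.18 -20 -20 0 0 0 45'
python3 - <<'E'
from h import *
go(.41,.15,.22,0)
E
```

```text
clock: 0.78
position: [0.3334, 0.3296, 0.2487]
ee_rot: [-1.693, -2.646, -0.0]
force: [1.0, -0.1, 0.2]
width: 0.998
gripper_force: 0.0
shift cm [-19.52  -0.57   2.57] turn [ 0.  -0.  24.8] | pos [0.3334 0.3296 0.2487] tooly yaw 24.8 tilt [0. 0.] w 9.18 F [ 1.  -0.1  0.2] g 0.0 t 0.78 q7 -0.4
```

```bash
python3 -m creep '9.18 -5 0 0 0 0 7; 9.18 -10 0 1 0 0 14; 9.18 -15 -.3 2 0 0 21; 9.18 -19.5 -.6 2.5 0 0 24.8; 9.18 -19.5 -.6 2.5 0 0 24.8'
python3 - <<'E'
from h import *
c=vision.camera_info("wrist");im=vision.get_image("wrist");cv2.imwrite("pics/w1.png",im[:,:,::-1])
for col in("green","blue"):
    for p,b,a,_ in blobs(im,col,300): print(col,p.round(1),b,a,"z4",onz(c,p,.004).round(4)[:2],"z8.5",onz(c,p,.0085).round(4)[:2],"z35",onz(c,p,.035).round(4)[:2])
go(.4,.093,.2,0)
E
```

```text
clock: 1.4
position: [0.4107, 0.1489, 0.2235]
ee_rot: [2.223, 2.219, -0.001]
force: [-0.4, -0.2, -0.3]
width: 0.999
gripper_force: 0.0
blue [319.9  97.9] (272, 48, 97, 101) 7463.5 z4 [0.4151 0.2193] z8.5 [0.415  0.2193] z35 [0.4146 0.2198]
shift cm [-5.8  -1.03  2.06] turn [-0.   0.   0.1] | pos [0.4102 0.151  0.2236] tooly yaw 0.1 tilt [-0. -0.] w 9.23 F [-0.3  0.4  0.5] g 0.0 t 1.45 q7 -0.37
```

View pics/w1.png

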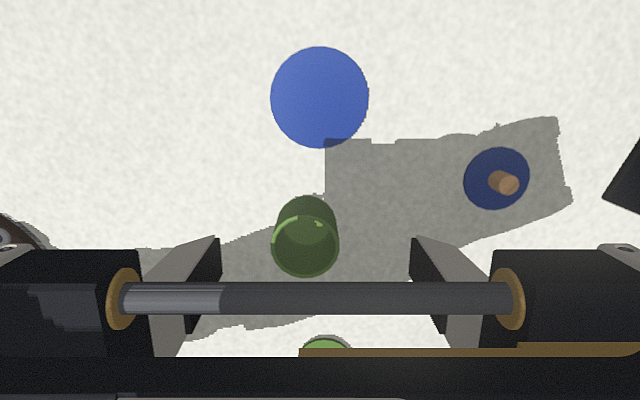

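Wrist view: blue coaster centre at (320,98), green cup in the middle with its rim ellipse at about (305,243), blue lid at (497,179), and the top of the green lid at (326,345).

Run:
```python
from h import *
im=cv2.imread("pics/w1.png")[:,:,::-1].copy();c=vision.camera_info("wrist")
hsv=cv2.cvtColor(im,cv2.COLOR_RGB2HSV)
for p in[(305,243),(305,205),(320,98),(497,200),(310,348),(250,243)]: print(p,hsv[p[1],p[0]],im[p[1],p[0]])
for p,b,a,hu in blobs(im,"blue",300):
    P=np.array([onz(c,q[0],.004)[:2] for q in hu])*1000
    print("circle",cv2.minEnclosingCircle(P.astype(np.float32)),cv2.fitEllipse(P.astype(np.float32)))
# rim of the cup from its edges by hand: left 271, right 339, bottom 277
m=((hsv[...,0]>30)&(hsv[...,0]<70)&(hsv[...,1]>70)).astype(np.uint8)*255
m[285:]=0;m=cv2.morphologyEx(m,cv2.MORPH_OPEN,np.ones((3,3)))
k=max(cv2.findContours(m,0,1)[0],key=cv2.contourArea);hu=cv2.convexHull(k)
M=cv2.moments(hu);p=(M["m10"]/M["m00"],M["m01"]/M["m00"])
print(cv2.boundingRect(k),p,"z35",onz(c,p,.035))
P=np.array([onz(c,q[0],.07)[:2] for q in hu if q[0][1]>235])*1000
print("rim",cv2.fitEllipse(P.astype(np.float32)), )
```

```text
(305, 243) [46 93 93] [75 93 59]
(305, 205) [48 62 91] [78 91 69]
(320, 98) [112 144 182] [ 79 105 182]
(497, 200) [113 118  97] [52 62 97]
(310, 348) [ 13 129  97] [97 70 48]
(250, 243) [ 30  11 142] [142 142 136]
circle ((414.4221496582031, 219.6511993408203), 47.26939392089844) ((414.3998718261719, 219.71397399902344), (93.98210906982422, 94.27210235595703), 128.72857666015625)
(271, 212, 68, 66) (304.3404652030019, 243.98848645877032) z35 [0.39933458 0.08224388 0.035     ]
rim ((400.587158203125, 95.42012023925781), (60.39217758178711, 60.9558219909668), 167.23191833496094)
```

```bash
python3 -m creep '9.18 -5.6 -1 4 0 0 0; 9.18 -5.6 -1 9 0 0 0; 9.18 -5.6 -1 13 0 0 0; 9.18 -5.6 -1 16 0 0 0; 9.18 -5.6 -1 17 0 0 0'
python3 - <<'E'
from h import *
go(.4005,.0945,.05,0)
E
```

```text
clock: 2.08
position: [0.3994, 0.0971, 0.0524]
ee_rot: [-2.213, -2.228, 0.003]
force: [0.5, 0.5, 1.2]
width: 1.0
gripper_force: 0.0
shift cm [-0.26  0.11 -0.06] turn [-0.1  0.   0.4] | pos [0.3994 0.0971 0.0524] tooly yaw 0.4 tilt [-0.003 -0.001] w 9.2 F [0.5 0.5 1.2] g 0.0 t 2.08 q7 -0.02
```

```bash
python3 -m creep '9.18 -.1 0 0 0 0 0; 7 -.1 0 0 0 0 0; 6 -.1 0 0 0 0 0; 5.5 -.1 0 0 0 0 0; 5.5 -.1 0 0 0 0 0' 15 && python3 -m creep '5.5 0 0 0 0 0 0; 5.5 0 0 0 0 0 0;5.5 0 0 0 0 0 0'
python3 - <<'E'
from h import *
go(.4005,.0945,.05,0)
E
```

```text
clock: 2.7
position: [0.4007, 0.0954, 0.0542]
ee_rot: [2.216, 2.226, 0.002]
force: [-1.2, -0.1, 6.8]
width: 0.672
gripper_force: 14.8
clock: 3.08
position: [0.4007, 0.0953, 0.0541]
ee_rot: [2.216, 2.226, 0.002]
force: [-1.5, 0.3, 8.4]
width: 0.672
gripper_force: 14.8
shift cm [-0.08 -0.02  0.11] turn [ 0.  -0.   0.3] | pos [0.4007 0.0953 0.0541] tooly yaw 0.3 tilt [0.001 0.001] w 6.18 F [-1.5  0.3  8.4] g 14.8 t 3.08 q7 -0.02
```

```bash
python3 -m creep '5.5 0 0 -1 0 0 0; 5.5 0 0 -5 0 0 0; 5.5 -1 1 -10 0 0 0; 5.5 -5 4 -12 0 0 0; 5.5 -10 7 -12 0 0 0' && python3 -m creep '5.5 -5 3 0 0 0 0; 5.5 -10 6 0 0 0 0; 5.5 -15 8 0 0 0 0; 5.5 -19 10 0 0 0 0; 5.5 -21.5 10 0 0 0 0' && python3 -m creep '5.5 0 0 0 0 0 0; 5.5 0 0 0 0 0 0'
cat >> h.py <<'E'
def disc(im,c,col,z,reg=None,sat=None):
    for p,b,a,hu in blobs(im,col,300):
        P=(np.array([onz(c,q[0],z)[:2] for q in hu])*1000).astype(np.float32)
        e=cv2.fitEllipse(P); print(col,p.round(0),b,"centre",np.round(e[0],1),"axes",np.round(e[1],1))
def look(tag):
    c=vision.camera_info("wrist");im=vision.get_image("wrist");cv2.imwrite(f"pics/{tag}.png",im[:,:,::-1]);return c,im
E
python3 - <<'E'
from h import *
c,im=look("w2");disc(im,c,"green",.004);disc(im,c,"blue",.07)
go(.59,-.137,.15,0)
E
```

```text
clock: 3.7
position: [0.4725, -0.0042, 0.1762]
ee_rot: [2.211, 2.23, 0.006]
force: [0.8, 0.7, -3.2]
width: 0.678
gripper_force: 14.8
clock: 4.32
position: [0.5722, -0.2215, 0.1739]
ee_rot: [2.218, 2.224, -0.002]
force: [-1.7, 0.8, -2.1]
width: 0.675
gripper_force: 14.8
clock: 4.58
position: [0.5715, -0.218, 0.1737]
ee_rot: [-2.215, -2.226, -0.0]
force: [0.2, 0.5, -1.4]
width: 0.667
gripper_force: 14.8
green [315. 332.] (290, 316, 50, 33) centre [ 569.8 -373.2] axes [41.6 62.4]
green [270. 332.] (239, 316, 64, 33) centre [ 524.6 -374.2] axes [40.2 72. ]
green [324. 271.] (300, 259, 47, 23) centre [ 580. -306.] axes [25.5 45.1]
shift cm [8.04 1.88 2.08] turn [-0.  -0.1  0.3] | pos [ 0.5717 -0.2176  0.1737] tooly yaw 0.3 tilt [-0.001  0.001] w 6.2 F [ 0.2  0.4 -2.6] g 14.8 t 4.62 q7 0.58
```

View pics/w2.png

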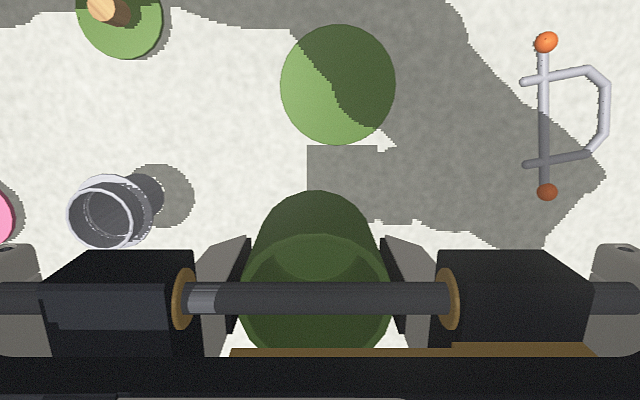

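Wrist view with the cup held: green coaster at (338,84), green lid at (120,15), strainer rim at (100,212), pink lid at the left edge, wire puzzle on the right at (565,110).

```bash
sed -i 's/(s>100),"blue":(h>100)&(h<130)&(s>120)/(s>S),"blue":(h>100)\&(h<130)\&(s>S)/; s/def mask(im,col)/S=100\ndef mask(im,col)/' h.py
python3 - <<'E'
import h
from h import *
h.S=55
c=vision.camera_info("wrist");im=cv2.imread("pics/w2.png")[:,:,::-1].copy()
disc(im[:185].copy(),c,"green",.004)
g=cv2.cvtColor(im,cv2.COLOR_RGB2GRAY)
for p in[(100,180),(100,212),(75,205),(88,243),(40,212)]:print(p,im[p[1],p[0]])
E
```

```text
green [338.  85.] (281, 25, 116, 122) centre [ 589.9 -137.9] axes [94.8 95.4]
green [122.  26.] (76, 0, 89, 60) centre [418.3 -84.5] axes [65.6 68. ]
(100, 180) [229 229 233]
(100, 212) [91 92 94]
(75, 205) [80 82 80]
(88, 243) [80 80 82]
(40, 212) [240 239 232]
```

```bash
python3 -m creep '5.5 4 1 1 0 0 0; 5.5 8 1.85 4 0 0 0; 5.5 8 1.85 7 0 0 0; 5.5 8 1.85 9 0 0 0; 5.5 8 1.85 10 0 0 0' && python3 -m creep '5.5 0 0 0 0 0 0; 5.5 0 0 .4 0 0 0;5.5 0 0 .8 0 0 0;5.5 0 0 .8 0 0 0'
python3 - <<'E'
from h import *
go(.59,-.138,.0551,0)
E
```

```text
clock: 5.25
position: [0.5894, -0.1372, 0.0728]
ee_rot: [-2.213, -2.228, 0.001]
force: [-0.2, -0.7, -2.1]
width: 0.672
gripper_force: 14.8
clock: 5.75
position: [0.5899, -0.1389, 0.0657]
ee_rot: [-2.216, -2.226, -0.0]
force: [-0.7, -0.3, -2.3]
width: 0.672
gripper_force: 14.8
shift cm [0.09 0.01 0.76] turn [-0.  -0.   0.3] | pos [ 0.5899 -0.1389  0.0657] tooly yaw 0.3 tilt [-0.  0.] w 6.19 F [-0.7 -0.3 -2.3] g 14.8 t 5.75 q7 0.52
```

```bash
python3 -m creep '5.5 .05 0 .3 0 0 0; 5.5 .05 0 .6 0 0 0;5.5 .05 0 .7 0 0 0;5.5 .05 0 .75 0 0 0;5.5 .05 0 .75 0 0 0'
```

```text
clock: 6.38
position: [0.5899, -0.1385, 0.0583]
ee_rot: [-2.216, -2.227, -0.0]
force: [-1.0, 0.3, -0.0]
width: 0.669
gripper_force: 14.8
```

```bash
python3 -m creep '5.5 0 0 .05 0 0 0; 6.6 0 0 .05 0 0 0;7.5 0 0 .05 0 0 0;9.18 0 0 .05 0 0 0;9.18 0 0 0 0 0 0' && python3 -m creep '9.18 0 0 -1 0 0 0;9.18 0 0 -5 0 0 0;9.18 0 0 -10 0 0 0;9.18 4 0 -13 0 0 0;9.18 6 0 -13 0 0 0' && python3 -m creep '9.18 0 0 0 0 0 0;9.18 0 0 0 0 0 0'
python3 - <<'E'
from h import *
c,im=look("w3")
go(.6,-.015,.05,0)
E
```

```text
clock: 7.0
position: [0.59, -0.1384, 0.0582]
ee_rot: [-2.216, -2.227, 0.0]
force: [0.2, 0.2, 0.6]
width: 0.974
gripper_force: 0.0
clock: 7.62
position: [0.5912, -0.0767, 0.1912]
ee_rot: [2.213, 2.226, 0.007]
force: [-0.9, 0.5, -0.6]
width: 0.996
gripper_force: 0.0
clock: 7.88
position: [0.5889, -0.0795, 0.1874]
ee_rot: [-2.217, -2.225, 0.003]
force: [-0.5, -0.2, -0.1]
width: 1.0
gripper_force: 0.0
shift cm [ 6.5   1.15 13.43] turn [-0.1  0.1  0.2] | pos [ 0.5889 -0.0799  0.1874] tooly yaw 0.2 tilt [-0.002 -0.001] w 9.22 F [ 0.4 -0.4 -0.6] g 0.0 t 7.92 q7 0.33
```

View pics/w3.png

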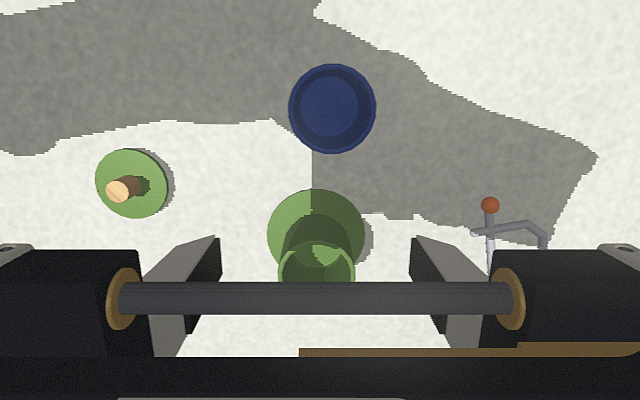

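Blue cup rim at about (331,108), green lid disc at (131,183), green cup standing on its coaster at (316,262), all upright.

Run:
```python
import h
from h import *
h.S=55
c=vision.camera_info("wrist");im=cv2.imread("pics/w3.png")[:,:,::-1].copy()
disc(im[:185].copy(),c,"blue",.07)
disc(im[:240,:200].copy(),c,"green",.0095)
go(.6,-.015,.05,0)
```

```text
blue [333. 109.] (289, 65, 88, 90) centre [600.4 -16.3] axes [61.  61.3]
green [132. 184.] (96, 149, 73, 71) centre [421.1 -86.3] axes [65.6 67.1]
shift cm [ 6.5   1.15 13.43] turn [-0.1  0.1  0.2] | pos [ 0.5889 -0.0799  0.1874] tooly yaw 0.2 tilt [-0.002 -0.001] w 9.22 F [ 0.4 -0.4 -0.6] g 0.0 t 7.92 q7 0.33
```

```bash
python3 -m creep '9.18 3 .6 0 0 0 0;9.18 6.4 1.2 3 0 0 0;9.18 6.4 1.2 8 0 0 0;9.18 6.4 1.2 12 0 0 0;9.18 6.4 1.2 13.4 0 0 0' && python3 -m creep '9.18 0 0 0 0 0 0;9.18 0 0 0 0 0 0'
python3 - <<'E'
from h import *
go(.6004,-.0163,.05,0)
E
```

```text
clock: 8.55
position: [0.5996, -0.0158, 0.0516]
ee_rot: [-2.216, -2.223, 0.006]
force: [-0.3, -0.1, -0.3]
width: 0.999
gripper_force: 0.0
clock: 8.8
position: [0.6025, -0.015, 0.0557]
ee_rot: [2.216, 2.225, 0.002]
force: [0.0, 1.2, 0.8]
width: 0.997
gripper_force: 0.0
shift cm [-0.13 -0.21  0.27] turn [0.1 0.  0.2] | pos [ 0.6025 -0.015   0.0557] tooly yaw 0.2 tilt [ 0.002 -0.   ] w 9.17 F [0.  1.2 0.8] g 0.0 t 8.8 q7 0.32
```

```bash
python3 -m creep '9.18 -.1 -.2 .2 0 0 0; 7 -.1 -.2 .2 0 0 0; 6 -.1 -.2 .2 0 0 0; 5.5 -.1 -.2 .2 0 0 0; 5.5 -.1 -.2 .2 0 0 0' 15 && python3 -m creep '5.5 0 0 0 0 0 0; 5.5 0 0 0 0 0 0'
python3 - <<'E'
from h import *
go(.4144,.2197,.17,0)
E
```

```text
clock: 9.43
position: [0.5995, -0.0153, 0.0524]
ee_rot: [2.216, 2.227, 0.0]
force: [-0.6, -0.2, 1.1]
width: 0.676
gripper_force: 15.0
clock: 9.68
position: [0.5995, -0.0153, 0.0523]
ee_rot: [2.216, 2.227, 0.0]
force: [-0.1, -1.2, 2.9]
width: 0.678
gripper_force: 15.0
shift cm [ 23.59 -18.39 -12.07] turn [ 0.  -0.   0.3] | pos [ 0.5995 -0.0153  0.0523] tooly yaw 0.3 tilt [0. 0.] w 6.24 F [-0.1 -1.2  2.9] g 15.0 t 9.68 q7 0.32
```

```bash
python3 -m creep '5.5 0 0 -1 0 0 0; 5.5 0 0 -4 0 0 0; 5.5 3 -2 -7 0 0 0; 5.5 7 -5 -8 0 0 0; 5.5 11 -8 -8 0 0 0' && python3 -m creep '5.5 4 -3 0 0 0 0; 5.5 8 -6 0 0 0 0; 5.5 11 -9 0 0 0 0; 5.5 12.6 -10.4 1 0 0 0; 5.5 12.7 -10.5 3 0 0 0' && python3 -m creep '5.5 0 0 0 0 0 0; 5.5 0 0 0 0 0 0'
python3 - <<'E'
from h import *
go(.4144,.2207,.0533,0)
E
```

```text
clock: 10.3
position: [0.5185, 0.0952, 0.1335]
ee_rot: [2.217, 2.225, 0.003]
force: [0.7, 0.9, -1.8]
width: 0.679
gripper_force: 15.0
clock: 10.92
position: [0.4128, 0.2223, 0.1023]
ee_rot: [-2.213, -2.229, -0.003]
force: [0.8, -0.8, -1.5]
width: 0.675
gripper_force: 15.0
clock: 11.18
position: [0.414, 0.22, 0.1025]
ee_rot: [2.218, 2.225, 0.0]
force: [0.1, -0.8, -1.4]
width: 0.673
gripper_force: 15.0
shift cm [0.07 0.04 4.62] turn [0.  0.  0.2] | pos [0.414  0.22   0.1025] tooly yaw 0.2 tilt [ 0. -0.] w 6.19 F [ 0.1 -0.8 -1.4] g 15.0 t 11.18 q7 -0.26
```

```bash
python3 -m creep '5.5 0 0 2 0 0 0; 5.5 0 0 3.4 0 0 0; 5.5 0 0 4 0 0 0; 5.5 0 0 4.2 0 0 0; 5.5 0 0 4.2 0 0 0' && python3 -m creep '5.5 0 0 .1 0 0 0; 5.5 0 0 .2 0 0 0; 5.5 0 0 .3 0 0 0; 5.5 0 0 .35 0 0 0; 5.5 0 0 .4 0 0 0'&& python3 -m creep '5.5 0 0 0 0 0 0; 5.5 0 0 0 0 0 0'
python3 - <<'E'
from h import *
go(.4144,.2207,.0533,0)
E
```

```text
clock: 11.8
position: [0.4135, 0.2207, 0.0604]
ee_rot: [2.216, 2.226, 0.0]
force: [-0.4, -0.4, -2.5]
width: 0.675
gripper_force: 15.0
clock: 12.42
position: [0.4132, 0.2207, 0.0562]
ee_rot: [-2.216, -2.227, -0.0]
force: [-1.5, -0.4, 5.6]
width: 0.678
gripper_force: 15.0
clock: 12.68
position: [0.4132, 0.2207, 0.0563]
ee_rot: [-2.216, -2.227, -0.0]
force: [-0.0, -0.9, 0.8]
width: 0.68
gripper_force: 15.0
shift cm [-0.    0.12 -0.  ] turn [-0.  -0.   0.3] | pos [0.4132 0.2207 0.0563] tooly yaw 0.3 tilt [-0.  0.] w 6.26 F [-0.  -0.9  0.8] g 15.0 t 12.68 q7 -0.19
```

```bash
python3 -m creep '6.2 0 0 0 0 0 0; 6.6 0 0 0 0 0 0;7.5 0 0 0 0 0 0;9.18 0 0 0 0 0 0;9.18 0 0 0 0 0 0' && python3 -m creep '9.18 0 0 -1 0 0 0;9.18 0 0 -5 0 0 0;9.18 0 0 -10 0 0 0;9.18 -4 0 -13 0 0 0;9.18 -8 0 -13 0 0 0' && python3 -m creep '9.18 0 0 0 0 0 0;9.18 0 0 0 0 0 0'
python3 - <<'E'
import h
from h import *
c,im=look("w4");h.S=55
disc(im[:200].copy(),c,"blue",.07)
C=[vision.camera_info(n) for n in("scene","side")]
print(tri(ray(C[0],281,158),ray(C[1],342,277)))
c1=vision.camera_info("wrist"); 
go(.42,-.27,.19,0)
E
```

```text
clock: 13.3
position: [0.4133, 0.2207, 0.0562]
ee_rot: [2.216, 2.227, 0.0]
force: [-0.3, -0.7, 0.1]
width: 0.973
gripper_force: 0.0
clock: 13.92
position: [0.415, 0.1404, 0.1889]
ee_rot: [2.214, 2.227, 0.008]
force: [1.0, -0.9, -0.8]
width: 0.995
gripper_force: 0.0
clock: 14.18
position: [0.4137, 0.1412, 0.1866]
ee_rot: [-2.216, -2.226, -0.001]
force: [0.3, -0.5, 0.2]
width: 0.999
gripper_force: 0.0
blue [515. 176.] (477, 148, 75, 52) centre [559.7 154. ] axes [52.7 54.2]
blue [317.  90.] (263, 33, 110, 116) centre [414.5 217. ] axes [75.2 75.7]
(array([ 0.41346784, -0.23336073,  0.03749097]), np.float64(0.00450523224400034))
shift cm [-41.15   0.42  -0.68] turn [ 0.  -0.   0.3] | pos [0.4136 0.1415 0.1864] tooly yaw 0.3 tilt [0. 0.] w 9.19 F [ 0.4  0.4 -0.3] g 0.0 t 14.22 q7 -0.23
```

```bash
python3 -m creep '9.18 -5 0 0 0 0 0;9.18 -10 0 0 0 0 0;9.18 -15 0 0 0 0 0;9.18 -20 0 0 0 0 0;9.18 -25 0 0 0 0 0' && python3 -m creep '9.18 -5 0 0 0 0 0;9.18 -10 0 0 0 0 0;9.18 -15 0 0 0 0 0;9.18 -18 0 0 0 0 0;9.18 -19.5 0 0 0 0 0' && python3 -m creep '9.18 0 0 0 0 0 0;9.18 0 0 0 0 0 0;9.18 0 0 0 0 0 0'
python3 - <<'E'
from h import *
c,im=look("w5")
go(.413,-.233,.069,0)
E
```

```text
clock: 14.85
position: [0.4153, -0.1099, 0.1862]
ee_rot: [2.214, 2.229, -0.0]
force: [1.5, 0.4, 0.1]
width: 1.003
gripper_force: 0.0
clock: 15.48
position: [0.416, -0.3053, 0.1859]
ee_rot: [-2.217, -2.226, 0.001]
force: [0.6, 1.0, 0.3]
width: 0.997
gripper_force: 0.0
clock: 15.85
position: [0.4161, -0.3028, 0.1862]
ee_rot: [-2.214, -2.228, -0.001]
force: [0.4, 0.3, -0.5]
width: 1.0
gripper_force: 0.0
shift cm [ 7.   -0.26 11.43] turn [ 0.  -0.   0.4] | pos [ 0.4161 -0.303   0.1862] tooly yaw 0.4 tilt [0.    0.001] w 9.21 F [1.1 0.4 0.7] g 0.0 t 15.9 q7 0.9
```

View pics/w5.png

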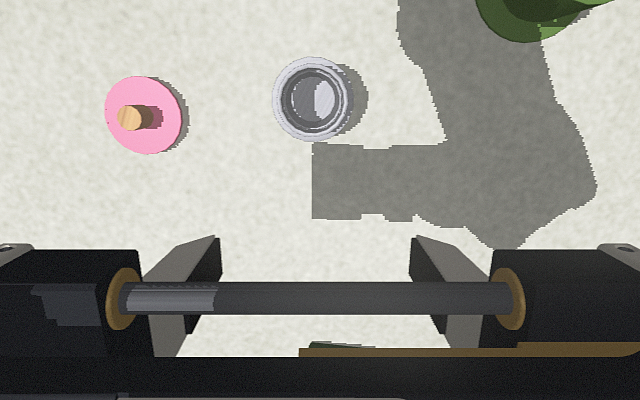

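Strainer at (313,99), its flange spanning about 272–353; pink lid at (144,115), 17 cm to its left.

Run:
```python
from h import *
c=vision.camera_info("wrist");im=cv2.imread("pics/w5.png")[:,:,::-1].copy()
r=im[45:155,250:375].astype(int); m=((r[...,2]>r[...,0]+1)*255).astype(np.uint8)
m=cv2.morphologyEx(m,cv2.MORPH_OPEN,np.ones((3,3)))
k=max(cv2.findContours(m,0,1)[0],key=cv2.contourArea);print(cv2.boundingRect(k))
P=np.array([onz(c,q[0]+[250,45],.048)[:2]*1000 for q in cv2.convexHull(k)]).astype(np.float32);print(cv2.fitEllipse(P))
# dark inside of collar at z66
g=im[45:155,250:375].mean(2);d=((g<170)*255).astype(np.uint8); 
cs=cv2.HoughCircles(cv2.GaussianBlur(g.astype(np.uint8),(3,3),0),cv2.HOUGH_GRADIENT,1,3,param1=80,param2=18,minRadius=25,maxRadius=46)
if cs is not None:
  for x,y,R_ in cs[0][:6]: print(x+250,y+45,R_,onz(c,(x+250,y+45),.066)[:2].round(4),onz(c,(x+250,y+45),.048)[:2].round(4))
go(.413,-.233,.069,0)
```

```text
(22, 12, 80, 85)
((412.9127502441406, -232.6138153076172), (60.66120529174805, 61.108036041259766), 165.33741760253906)
312.5 99.5 32.2 [ 0.4134 -0.2317] [ 0.4133 -0.2321]
309.5 99.5 37.7 [ 0.4113 -0.2317] [ 0.4111 -0.2321]
308.5 103.5 32.2 [ 0.4106 -0.2344] [ 0.4103 -0.235 ]
306.5 99.5 36.6 [ 0.4092 -0.2317] [ 0.4088 -0.2321]
313.5 92.5 36.6 [ 0.4141 -0.227 ] [ 0.414  -0.2271]
303.5 96.5 35.5 [ 0.4072 -0.2297] [ 0.4066 -0.23  ]
shift cm [ 7.   -0.26 11.43] turn [ 0.  -0.   0.4] | pos [ 0.4161 -0.303   0.1862] tooly yaw 0.4 tilt [0.    0.001] w 9.21 F [1.1 0.4 0.7] g 0.0 t 15.9 q7 0.9
```

```bash
python3 -m creep '9.18 3.5 -.15 0 0 0 0;9.18 7.05 -.3 4 0 0 0;9.18 7.05 -.3 8 0 0 0;9.18 7.05 -.3 9.5 0 0 0;9.18 7.05 -.3 10 0 0 0' && python3 -m creep '9.18 0 0 .5 0 0 0;9.18 0 0 1 0 0 0;9.18 0 0 1.2 0 0 0;9.18 0 0 1.2 0 0 0'
python3 - <<'E'
from h import *
go(.4129,-.2325,.070,0)
E
```

```text
clock: 16.52
position: [0.4123, -0.2341, 0.0861]
ee_rot: [-2.217, -2.226, 0.001]
force: [0.3, -0.4, 0.8]
width: 0.999
gripper_force: 0.0
clock: 17.02
position: [0.4124, -0.2338, 0.0743]
ee_rot: [2.216, 2.226, 0.0]
force: [0.6, -0.3, 0.5]
width: 1.001
gripper_force: 0.0
shift cm [0.13 0.05 0.13] turn [ 0.  -0.   0.3] | pos [ 0.4124 -0.2338  0.0743] tooly yaw 0.3 tilt [0. 0.] w 9.21 F [ 0.6 -0.3  0.5] g 0.0 t 17.02 q7 0.92
```

```bash
python3 -m creep '9.18 .1 .05 .1 0 0 0; 7 .1 .05 .1 0 0 0; 5.5 .1 .05 .1 0 0 0; 4.5 .1 .05 .1 0 0 0; 4.5 .1 .05 .1 0 0 0' 12 && python3 -m creep '4.5 0 0 0 0 0 0; 4.5 0 0 0 0 0 0; 4.5 0 0 0 0 0 0'
python3 - <<'E'
from h import *
go(.4129,-.2325,.17,0)
E
```

```text
clock: 17.65
position: [0.4129, -0.2328, 0.0732]
ee_rot: [2.216, 2.227, 0.0]
force: [0.5, 0.7, -0.3]
width: 0.615
gripper_force: 0.0
clock: 18.02
position: [0.4129, -0.2328, 0.0732]
ee_rot: [2.216, 2.227, 0.0]
force: [-0.3, -0.4, -0.3]
width: 0.545
gripper_force: 12.0
shift cm [ 0.03  0.   -9.98] turn [ 0.  -0.   0.3] | pos [ 0.4129 -0.2328  0.0732] tooly yaw 0.3 tilt [0. 0.] w 5.01 F [-0.3 -0.4 -0.3] g 12.0 t 18.02 q7 0.92
```

```bash
python3 -m creep '4.5 0 0 -1 0 0 0; 4.5 0 0 -4 0 0 0; 4.5 0 0 -8 0 0 0; 4.5 0 2 -12 0 0 0; 4.5 0 5 -13 0 0 0' && python3 -m creep '4.5 0 4 0 0 0 0; 4.5 0 8 0 0 0 0;4.5 .5 11 0 0 0 0;4.5 1 12.5 0 0 0 0;4.5 1 12.7 0 0 0 0' && python3 -m creep '4.5 0 0 0 0 0 0; 4.5 0 0 0 0 0 0; 4.5 0 0 0 0 0 0'
python3 - <<'E'
from h import *
c,im=look("w6")
go(.59,-.1385,.16,0)
E
```

```text
clock: 18.65
position: [0.4638, -0.2333, 0.2065]
ee_rot: [2.215, 2.223, 0.004]
force: [0.1, 0.3, -1.0]
width: 0.545
gripper_force: 12.0
clock: 19.27
position: [0.5899, -0.2214, 0.2031]
ee_rot: [-2.215, -2.227, 0.001]
force: [1.0, -0.6, -0.6]
width: 0.539
gripper_force: 12.0
clock: 19.65
position: [0.5892, -0.2223, 0.2035]
ee_rot: [-2.217, -2.226, -0.0]
force: [-0.5, 0.3, -0.1]
width: 0.545
gripper_force: 12.0
shift cm [8.37 0.09 4.05] turn [ 0.  -0.   0.2] | pos [ 0.5894 -0.2222  0.2035] tooly yaw 0.2 tilt [0. 0.] w 5.02 F [-0.2 -0.1 -0.5] g 12.0 t 19.7 q7 0.66
```

View pics/w6.png

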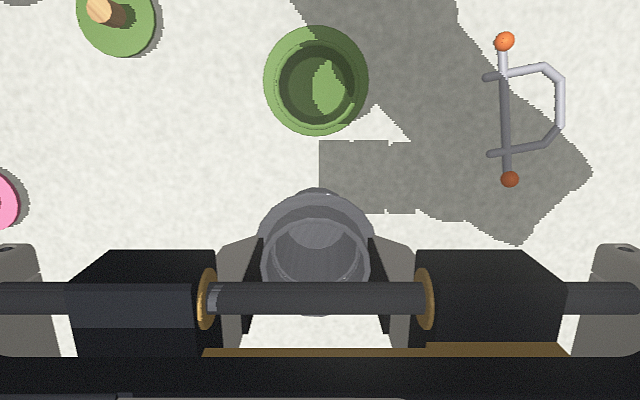

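Strainer held at (315,250); the green cup at (316,84) is roughly concentric with its coaster.

Run:
```python
from h import *
import h; h.S=55
c=vision.camera_info("wrist");im=cv2.imread("pics/w6.png")[:,:,::-1].copy()
disc(im[:180,220:420].copy(),{**c,"cx":c["cx"]-220},"green",.004)
g=im[15:150,250:385,1].copy()
cs=cv2.HoughCircles(cv2.GaussianBlur(g,(3,3),0),cv2.HOUGH_GRADIENT,1,3,param1=60,param2=14,minRadius=34,maxRadius=50)
for x,y,r in cs[0][:8]:
    q=(x+250,y+15);print(q,r,onz(c,q,.074)[:2].round(4),"diam mm",round(2000*r/proj(c,onz(c,q,.074)+[1,0,0])[0]*0+2000*r/((proj(c,onz(c,q,.074)+[.01,0,0])-proj(c,onz(c,q,.074)))[0]*100),1))
cv2.imwrite("pics/c6.png",cv2.resize(im[10:150,250:390,::-1],(560,560),interpolation=cv2.INTER_CUBIC))
```

```text
green [96. 81.] (44, 26, 106, 111) centre [ 589.9 -138.7] axes [94.8 95.4]
(np.float32(316.5), np.float32(84.5)) 39.3 [ 0.5897 -0.1407] diam mm 56.1
(np.float32(313.5), np.float32(85.5)) 41.6 [ 0.5876 -0.1414] diam mm 59.5
(np.float32(309.5), np.float32(87.5)) 45.0 [ 0.5847 -0.1428] diam mm 64.4
(np.float32(320.5), np.float32(84.5)) 47.2 [ 0.5926 -0.1407] diam mm 67.4
(np.float32(313.5), np.float32(73.5)) 49.4 [ 0.5875 -0.1333] diam mm 70.0
(np.float32(316.5), np.float32(88.5)) 41.6 [ 0.5897 -0.1435] diam mm 59.6
(np.float32(320.5), np.float32(76.5)) 48.3 [ 0.5925 -0.1353] diam mm 68.6
(np.float32(308.5), np.float32(84.5)) 45.0 [ 0.584  -0.1408] diam mm 64.3
```

View pics/c6.png

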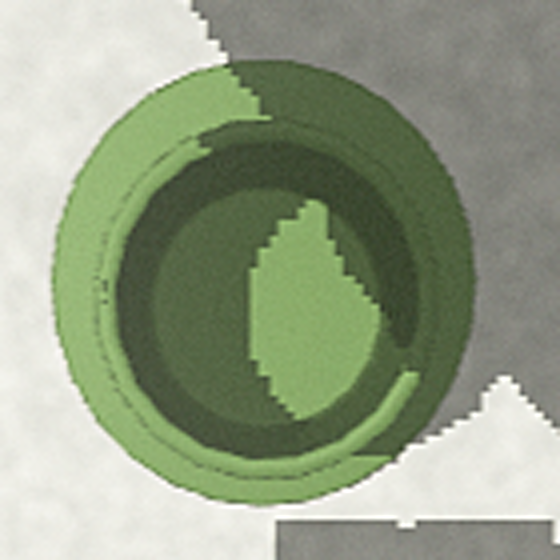

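```bash
python3 -m creep '4.5 4 0 0 0 0 0; 4.5 7.5 .05 1 0 0 0; 4.5 8.2 .05 2.5 0 0 0; 4.5 8.2 .05 3.5 0 0 0; 4.5 8.2 .05 4 0 0 0' && python3 -m creep '4.5 0 0 0 0 0 0; 4.5 0 0 0 0 0 0; 4.5 0 0 0 0 0 0'
python3 - <<'E'
from h import *
go(.5897,-.140,.0992,0)
E
```

```text
clock: 20.32
position: [0.5894, -0.1415, 0.1627]
ee_rot: [2.218, 2.225, -0.002]
force: [0.1, 0.1, 0.6]
width: 0.548
gripper_force: 12.0
clock: 20.7
position: [0.5901, -0.1404, 0.1636]
ee_rot: [2.216, 2.226, 0.001]
force: [0.4, 0.0, -0.3]
width: 0.547
gripper_force: 12.0
shift cm [ 0.04 -0.04  6.14] turn [0.  0.  0.2] | pos [ 0.5901 -0.1404  0.1636] tooly yaw 0.2 tilt [ 0.001 -0.   ] w 5.03 F [ 0.4  0.  -0.3] g 12.0 t 20.7 q7 0.56
```

```bash
python3 -m creep '4.5 0 0 1 0 0 0; 4.5 0 0 2 0 0 0; 4.5 0 0 3 0 0 0; 4.5 0 0 4 0 0 0; 4.5 0 0 5 0 0 0' && python3 -m creep '4.5 0 0 .3 0 0 0; 4.5 0 0 .5 0 0 0; 4.5 0 0 .6 0 0 0; 4.5 0 0 .6 0 0 0'
python3 - <<'E'
from h import *
go(.5897,-.140,.0992,0)
E
```

```text
clock: 21.32
position: [0.5899, -0.14, 0.1124]
ee_rot: [-2.216, -2.227, 0.0]
force: [-0.5, 0.3, -1.1]
width: 0.541
gripper_force: 12.0
clock: 21.82
position: [0.5901, -0.14, 0.1074]
ee_rot: [2.216, 2.226, 0.001]
force: [-0.2, 0.6, -1.1]
width: 0.545
gripper_force: 12.0
shift cm [-0.   -0.04  0.52] turn [ 0.  -0.   0.3] | pos [ 0.5901 -0.14    0.1074] tooly yaw 0.3 tilt [0. 0.] w 5.02 F [-0.2  0.6 -1.1] g 12.0 t 21.82 q7 0.61
```

```bash
python3 -m creep '4.5 0 0 .2 0 0 0; 4.5 0 0 .35 0 0 0; 4.5 0 0 .45 0 0 0; 4.5 0 0 .5 0 0 0; 4.5 0 0 .5 0 0 0' && python3 -m creep '4.5 0 0 .02 0 0 0; 4.5 0 0 .02 0 0 0'
```

```text
clock: 22.45
position: [0.5899, -0.14, 0.1023]
ee_rot: [-2.216, -2.226, -0.0]
force: [-0.8, -0.1, 0.5]
width: 0.546
gripper_force: 12.0
clock: 22.7
position: [0.5899, -0.14, 0.1022]
ee_rot: [-2.216, -2.227, -0.0]
force: [-1.9, 0.8, 4.5]
width: 0.548
gripper_force: 12.0
```

```bash
python3 -m creep '5 0 0 0 0 0 0; 5.6 0 0 0 0 0 0;7 0 0 0 0 0 0;9.18 0 0 0 0 0 0;9.18 0 0 0 0 0 0' && python3 -m creep '9.18 0 0 -1 0 0 0;9.18 0 0 -4 0 0 0;9.18 0 0 -8 0 0 0;9.18 -2 -4 -9 0 0 0;9.18 -3 -9 -9 0 0 0' && python3 -m creep '9.18 0 0 0 0 0 0;9.18 0 0 0 0 0 0;9.18 0 0 0 0 0 0'
python3 - <<'E'
from h import *
import h;h.S=55
c,im=look("w7");disc(im[:230].copy(),c,"green",.0095)
go(.4211,-.0863,.033,0)
E
```

```text
clock: 23.32
position: [0.59, -0.14, 0.102]
ee_rot: [2.216, 2.227, -0.0]
force: [0.5, 0.1, -0.1]
width: 0.886
gripper_force: 0.0
clock: 23.95
position: [0.5002, -0.1719, 0.1937]
ee_rot: [2.214, 2.224, 0.002]
force: [-0.7, -0.9, 0.4]
width: 0.999
gripper_force: 0.0
clock: 24.32
position: [0.5013, -0.17, 0.1922]
ee_rot: [2.214, 2.228, 0.0]
force: [-0.2, -0.5, -0.4]
width: 1.002
gripper_force: 0.0
green [408. 140.] (361, 90, 100, 111) centre [ 590.8 -140.6] axes [ 93.1 102.5]
green [222.  80.] (184, 40, 77, 81) centre [421.  -85.6] axes [65.6 65.7]
shift cm [ 8.43 -7.95 15.6 ] turn [0.  0.  0.3] | pos [ 0.5011 -0.17    0.1921] tooly yaw 0.3 tilt [ 0. -0.] w 9.19 F [-0.1  0.6  0.1] g 0.0 t 24.38 q7 0.6
```

View pics/w7.png

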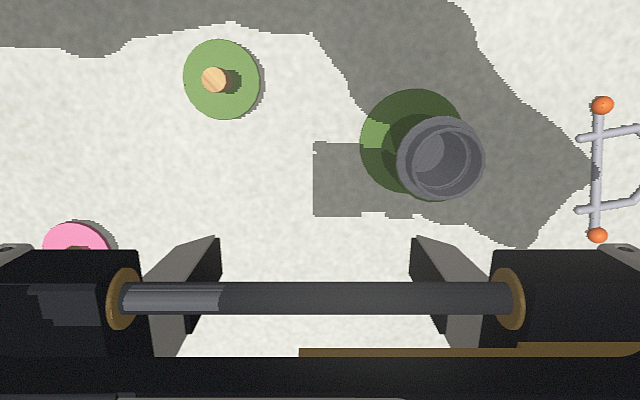

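The strainer hangs level in the green cup at (441,158). The green lid is at (222,80), the pink one at (75,240).

```bash
python3 -m creep '7 4 -4 0 0 0 0;6 7 -7 3 0 0 0;6 8.4 -8 7 0 0 0;6 8.4 -8 11 0 0 0;6 8.4 -8 13.5 0 0 0' && python3 -m creep '6 0 0 0 0 0 0;6 0 0 .7 0 0 0;6 0 0 1 0 0 0;6 0 0 1 0 0 0'
python3 - <<'E'
from h import *
go(.421,-.086,.034,0)
E
```

```text
clock: 25.0
position: [0.4197, -0.0862, 0.0553]
ee_rot: [-2.214, -2.228, 0.002]
force: [1.0, -0.2, 0.6]
width: 0.656
gripper_force: 0.0
clock: 25.5
position: [0.42, -0.0867, 0.0474]
ee_rot: [2.216, 2.226, 0.001]
force: [-0.3, 0.1, 0.4]
width: 0.653
gripper_force: 0.0
shift cm [0.07 0.1  1.04] turn [ 0.  -0.   0.3] | pos [ 0.42   -0.0867  0.0474] tooly yaw 0.3 tilt [0.001 0.   ] w 6.01 F [-0.3  0.1  0.4] g 0.0 t 25.5 q7 0.67
```

```bash
python3 -m creep '6 .07 .1 .5 0 0 0; 6 .07 .1 1 0 0 0;4 .07 .1 1.05 0 0 0;2.5 .07 .1 1.05 0 0 0;1.6 .07 .1 1.05 0 0 0' 12 && python3 -m creep '1.6 0 0 0 0 0 0; 1.6 0 0 0 0 0 0;1.6 0 0 0 0 0 0;1.6 0 0 0 0 0 0'
python3 - <<'E'
from h import *
go(.59,-.21,.15,0)
E
```

```text
clock: 26.12
position: [0.4207, -0.0861, 0.0366]
ee_rot: [2.216, 2.226, 0.0]
force: [-0.6, -0.1, -0.1]
width: 0.378
gripper_force: 0.0
clock: 26.62
position: [0.4208, -0.086, 0.0366]
ee_rot: [2.216, 2.227, 0.0]
force: [-0.3, -1.0, 1.2]
width: 0.214
gripper_force: 12.0
shift cm [-12.47  16.87 -11.64] turn [ 0.  -0.   0.3] | pos [ 0.4208 -0.086   0.0366] tooly yaw 0.3 tilt [0. 0.] w 1.97 F [-0.3 -1.   1.2] g 12.0 t 26.62 q7 0.69
```

```bash
python3 -m creep '1.6 0 0 -1 0 0 0; 1.6 0 0 -4 0 0 0; 1.6 -1 0 -8 0 0 0; 1.6 -4 2 -12 0 0 0; 1.6 -8 5 -15.3 0 0 0' && python3 -m creep '1.6 -3 4 0 0 0 0; 1.6 -4.5 8 0 0 0 0;1.6 -4.5 11 0 0 0 0;1.6 -4.5 11.9 0 0 0 0;1.6 -4.5 11.9 0 0 0 0' && python3 -m creep '1.6 0 0 0 0 0 0; 1.6 0 0 0 0 0 0; 1.6 0 0 0 0 0 0'
python3 - <<'E'
from h import *
c,im=look("w8")
g=cv2.cvtColor(im[10:170,230:400],cv2.COLOR_RGB2GRAY)
cs=cv2.HoughCircles(cv2.GaussianBlur(g,(3,3),0),cv2.HOUGH_GRADIENT,1,4,param1=60,param2=14,minRadius=28,maxRadius=50)
for x,y,r in cs[0][:8]:
    q=(x+230,y+10)
    for z in(.077,.095):
        o=onz(c,q,z);print(q,z,o[:2].round(4),"diam",round(2000*r/((proj(c,o+[.01,0,0])-proj(c,o))[0]*100),1))
cv2.imwrite("pics/c8.png",cv2.resize(im[0:250,190:440,::-1],(600,600),interpolation=cv2.INTER_CUBIC))
go(.59,-.14,.1226,0)
E
```

```text
clock: 27.25
position: [0.471, -0.1657, 0.1917]
ee_rot: [-2.214, -2.228, -0.002]
force: [1.1, 0.8, -1.2]
width: 0.214
gripper_force: 12.0
clock: 27.88
position: [0.5897, -0.2101, 0.1895]
ee_rot: [-2.216, -2.226, 0.001]
force: [-0.6, 0.3, -0.0]
width: 0.215
gripper_force: 12.0
clock: 28.25
position: [0.5899, -0.2102, 0.1898]
ee_rot: [-2.216, -2.226, -0.001]
force: [-0.3, 0.7, -1.5]
width: 0.213
gripper_force: 12.0
(np.float32(315.5), np.float32(101.5)) 0.077 [ 0.5895 -0.14  ] diam 47.3
(np.float32(315.5), np.float32(101.5)) 0.095 [ 0.5894 -0.1396] diam 43.9
(np.float32(319.5), np.float32(99.5)) 0.077 [ 0.5922 -0.1387] diam 65.4
(np.float32(319.5), np.float32(99.5)) 0.095 [ 0.5919 -0.1383] diam 60.7
(np.float32(316.5), np.float32(95.5)) 0.077 [ 0.5901 -0.1361] diam 59.2
(np.float32(316.5), np.float32(95.5)) 0.095 [ 0.59   -0.1359] diam 54.9
(np.float32(307.5), np.float32(106.5)) 0.077 [ 0.584  -0.1434] diam 58.2
(np.float32(307.5), np.float32(106.5)) 0.095 [ 0.5844 -0.1426] diam 54.0
(np.float32(315.5), np.float32(105.5)) 0.077 [ 0.5895 -0.1427] diam 49.1
(np.float32(315.5), np.float32(105.5)) 0.095 [ 0.5894 -0.142 ] diam 45.6
(np.float32(321.5), np.float32(85.5)) 0.077 [ 0.5934 -0.1297] diam 60.3
(np.float32(321.5), np.float32(85.5)) 0.095 [ 0.5931 -0.1299] diam 56.0
(np.float32(302.5), np.float32(95.5)) 0.077 [ 0.5807 -0.1362] diam 57.7
(np.float32(302.5), np.float32(95.5)) 0.095 [ 0.5812 -0.136 ] diam 53.5
(np.float32(314.5), np.float32(83.5)) 0.077 [ 0.5887 -0.1284] diam 63.0
(np.float32(314.5), np.float32(83.5)) 0.095 [ 0.5887 -0.1288] diam 58.5
shift cm [7.02 0.03 6.41] turn [ 0.  -0.   0.3] | pos [ 0.59   -0.2102  0.1897] tooly yaw 0.3 tilt [0. 0.] w 1.96 F [ 0.  -0.1 -1.4] g 12.0 t 28.3 q7 0.67
```

View pics/c8.png

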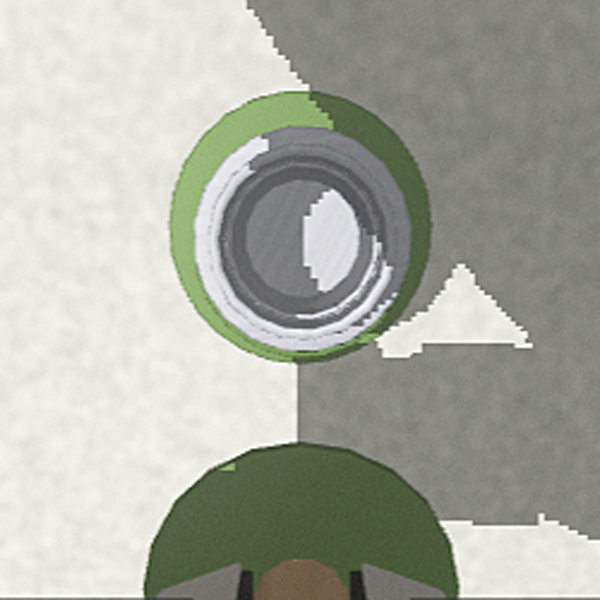

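The strainer hangs level, collar centred at about (315,101) in the full frame. The green lid is held level below it.

```bash
python3 -m creep '1.6 3 0 0 0 0 0; 1.6 6 0 1 0 0 0; 1.6 7.05 0 2.5 0 0 0; 1.6 7.05 0 4 0 0 0; 1.6 7.05 0 4.6 0 0 0' && python3 -m creep '1.6 0 0 0 0 0 0; 1.6 0 0 0 0 0 0; 1.6 0 0 0 0 0 0'
python3 - <<'E'
from h import *
go(.5897,-.1397,.1226,0)
E
```

```text
clock: 28.92
position: [0.5891, -0.1411, 0.1423]
ee_rot: [-2.218, -2.225, 0.003]
force: [-0.3, 0.1, -0.5]
width: 0.215
gripper_force: 12.0
clock: 29.3
position: [0.5902, -0.1402, 0.144]
ee_rot: [2.216, 2.226, 0.001]
force: [-0.2, -0.0, -1.3]
width: 0.211
gripper_force: 12.0
shift cm [ 0.05 -0.05  1.84] turn [0.  0.  0.2] | pos [ 0.5902 -0.1402  0.144 ] tooly yaw 0.2 tilt [ 0.001 -0.   ] w 1.94 F [-0.2 -0.  -1.3] g 12.0 t 29.3 q7 0.59
```

```bash
python3 -m creep '1.6 .05 -.03 .5 0 0 0; 1.6 .05 -.03 1 0 0 0; 1.6 .05 -.03 1.3 0 0 0; 1.6 .05 -.03 1.5 0 0 0; 1.6 .05 -.03 1.6 0 0 0' && python3 -m creep '1.6 0 0 .05 0 0 0; 1.6 0 0 .1 0 0 0; 1.6 0 0 .15 0 0 0; 1.6 0 0 .2 0 0 0;1.6 0 0 .2 0 0 0'
python3 - <<'E'
from h import *
go(.5897,-.1397,.1226,0)
E
```

```text
clock: 29.92
position: [0.5896, -0.1392, 0.1274]
ee_rot: [-2.216, -2.227, 0.0]
force: [-0.2, 0.2, -0.3]
width: 0.216
gripper_force: 12.0
clock: 30.55
position: [0.5897, -0.1393, 0.1257]
ee_rot: [2.216, 2.227, 0.0]
force: [-1.0, 0.1, 2.1]
width: 0.211
gripper_force: 12.0
shift cm [-0.04  0.    0.01] turn [ 0.  -0.   0.3] | pos [ 0.5897 -0.1393  0.1257] tooly yaw 0.3 tilt [0. 0.] w 1.94 F [-1.   0.1  2.1] g 12.0 t 30.55 q7 0.61
```

```bash
python3 -m creep '2.1 0 0 0 0 0 0; 2.4 0 0 0 0 0 0;3.5 0 0 0 0 0 0;5 0 0 0 0 0 0;6 0 0 0 0 0 0' && python3 -m creep '6 0 0 0 0 0 0;6 0 0 -2 0 0 0;6 0 0 -5 0 0 0;6 4 0 -7 0 0 0;6 9 0 -7 0 0 0' && python3 -m creep '6 5 0 0 0 0 0;6 9 0 0 0 0 0;6 11 0 0 0 0 0;6 11 0 0 0 0 0;6 11 0 0 0 0 0'
python3 - <<'E'
from h import *
import h;h.S=55
c,im=look("w9");disc(im[:230].copy(),c,"blue",.0095)
go(.59,.14,.034,0)
E
```

```text
clock: 31.18
position: [0.5897, -0.1393, 0.1255]
ee_rot: [2.216, 2.227, 0.0]
force: [0.7, 1.1, 0.3]
width: 0.54
gripper_force: 0.0
clock: 31.8
position: [0.5905, -0.0502, 0.1989]
ee_rot: [2.217, 2.22, 0.005]
force: [0.6, 0.5, -1.4]
width: 0.656
gripper_force: 0.0
clock: 32.42
position: [0.5888, 0.0583, 0.196]
ee_rot: [2.218, 2.223, -0.0]
force: [-0.3, 0.6, -0.1]
width: 0.655
gripper_force: 0.0
blue [322.  86.] (285, 47, 75, 79) centre [594.4 138.3] axes [65.3 65.5]
blue [579.  15.] (562, 0, 39, 36) centre [806.3 203.2] axes [28.1 48.7]
blue [106.  20.] (33, 0, 130, 50) centre [401.1 246.9] axes [116.8 167.2]
shift cm [ 8.19  0.12 15.89] turn [0.  0.  0.1] | pos [0.5888 0.0582 0.196 ] tooly yaw 0.1 tilt [ 0.001 -0.001] w 6.06 F [ 0.7  0.1 -1.1] g 0.0 t 32.48 q7 0.22
```

View pics/w9.png

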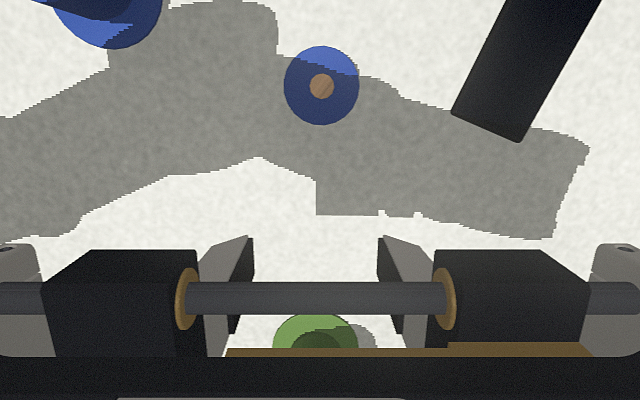

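Blue lid at (322,86), the only blue one. The phone's corner at (455,112) is clear of the fingers.

```bash
python3 -m creep '6 4 .3 2 0 0 0;6 8 .55 6 0 0 0;6 8 .55 10 0 0 0;6 8 .55 13 0 0 0;6 8 .55 14 0 0 0' && python3 -m creep '6 0 0 0 0 0 0;6 0 0 .5 0 0 0;6 0 0 .8 0 0 0;6 0 0 .8 0 0 0'
python3 - <<'E'
from h import *
go(.5944,.1383,.034,0)
E
```

```text
clock: 33.1
position: [0.5932, 0.1387, 0.0541]
ee_rot: [-2.219, -2.224, 0.004]
force: [-0.1, 0.0, 1.0]
width: 0.654
gripper_force: 0.0
clock: 33.6
position: [0.5939, 0.1409, 0.0478]
ee_rot: [-2.216, -2.227, -0.001]
force: [0.4, 0.2, -0.8]
width: 0.653
gripper_force: 0.0
shift cm [-0.26  0.05  1.08] turn [ 0.  -0.   0.3] | pos [0.5939 0.1409 0.0478] tooly yaw 0.3 tilt [0. 0.] w 6.01 F [ 0.4  0.2 -0.8] g 0.0 t 33.6 q7 0.22
```

```bash
python3 -m creep '6 -.25 .05 .5 0 0 0; 6 -.25 .05 1.05 0 0 0;4 -.25 .05 1.1 0 0 0;2.5 -.25 .05 1.1 0 0 0;1.6 -.25 .05 1.1 0 0 0' 12 && python3 -m creep '1.6 0 0 0 0 0 0; 1.6 0 0 0 0 0 0;1.6 0 0 0 0 0 0;1.6 0 0 0 0 0 0'
python3 - <<'E'
from h import *
go(.4144,.147,.16,0)
E
```

```text
clock: 34.22
position: [0.5944, 0.1383, 0.0366]
ee_rot: [2.216, 2.227, 0.0]
force: [-0.2, 0.8, 0.1]
width: 0.376
gripper_force: 0.0
clock: 34.72
position: [0.5944, 0.1383, 0.0366]
ee_rot: [2.216, 2.227, 0.0]
force: [0.5, -0.8, 0.5]
width: 0.215
gripper_force: 12.0
shift cm [  0.95 -17.99 -12.64] turn [ 0.  -0.   0.3] | pos [0.5944 0.1383 0.0366] tooly yaw 0.3 tilt [0. 0.] w 1.98 F [ 0.5 -0.8  0.5] g 12.0 t 34.73 q7 0.23
```

```bash
python3 -m creep '1.6 0 0 -1 0 0 0; 1.6 0 0 -4 0 0 0; 1.6 0 0 -8 0 0 0; 1.6 0 -3 -12 0 0 0; 1.6 .5 -8 -13.5 0 0 0' && python3 -m creep '1.6 0 -4 0 0 0 0; 1.6 0 -8 0 0 0 0;1.6 .4 -9.8 0 0 0 0;1.6 .4 -10 0 0 0 0;1.6 .4 -10 0 0 0 0' && python3 -m creep '1.6 0 0 0 0 0 0; 1.6 0 0 0 0 0 0; 1.6 0 0 0 0 0 0'
python3 - <<'E'
from h import *
c,im=look("w10")
g=im[0:180,230:410,2].copy()
cs=cv2.HoughCircles(cv2.GaussianBlur(g,(3,3),0),cv2.HOUGH_GRADIENT,1,4,param1=60,param2=14,minRadius=32,maxRadius=52)
for x,y,r in cs[0][:6]:
    q=(x+230,y); o=onz(c,q,.074);print(q,r,o[:2].round(4),"diam",round(2000*r/((proj(c,o+[.01,0,0])-proj(c,o))[0]*100),1))
cv2.imwrite("pics/c10.png",cv2.resize(im[0:250,190:440,::-1],(600,600),interpolation=cv2.INTER_CUBIC))
go(.4144,.22,.1016,0)
E
```

```text
clock: 35.35
position: [0.5158, 0.1422, 0.1742]
ee_rot: [2.216, 2.223, 0.006]
force: [0.4, 1.3, -0.0]
width: 0.21
gripper_force: 12.0
clock: 35.98
position: [0.4151, 0.1465, 0.172]
ee_rot: [2.216, 2.226, 0.002]
force: [0.1, 0.3, -0.0]
width: 0.212
gripper_force: 12.0
clock: 36.35
position: [0.4146, 0.1462, 0.1715]
ee_rot: [2.217, 2.226, -0.0]
force: [0.3, -0.2, -1.3]
width: 0.214
gripper_force: 12.0
(np.float32(312.5), np.float32(92.5)) 43.6 [0.4122 0.2222] diam 55.1
(np.float32(309.5), np.float32(88.5)) 50.3 [0.4103 0.2246] diam 63.4
(np.float32(306.5), np.float32(92.5)) 49.2 [0.4084 0.2222] diam 62.2
(np.float32(322.5), np.float32(95.5)) 51.4 [0.4186 0.2204] diam 65.1
(np.float32(320.5), np.float32(89.5)) 51.4 [0.4173 0.224 ] diam 64.8
(np.float32(312.5), np.float32(85.5)) 50.3 [0.4122 0.2264] diam 63.3
shift cm [7.38 0.02 6.68] turn [-0.   0.   0.2] | pos [0.4145 0.1462 0.1715] tooly yaw 0.2 tilt [-0. -0.] w 1.97 F [-1.9 -0.3 -0.9] g 12.0 t 36.4 q7 -0.1
```

View pics/c10.png

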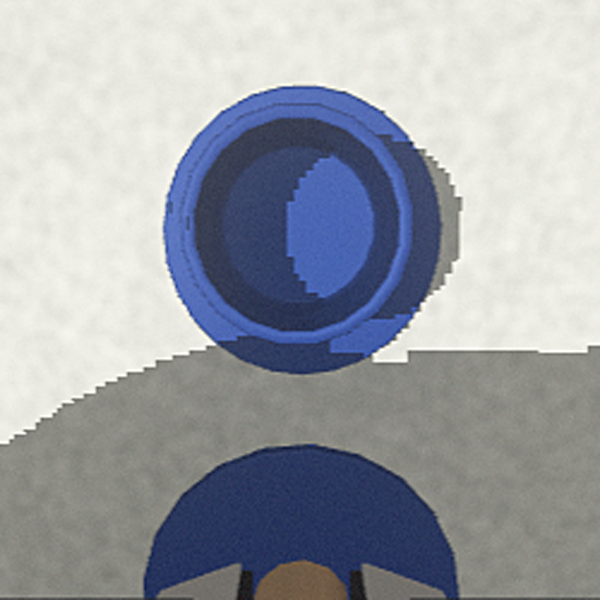

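Blue cup centred at about (314,93), upright on its coaster; the blue lid is held level.

```bash
python3 -m creep '1.6 3 0 0 0 0 0; 1.6 6 -.1 1 0 0 0; 1.6 7.5 -.15 2.5 0 0 0; 1.6 7.5 -.15 4 0 0 0; 1.6 7.5 -.15 4.9 0 0 0' && python3 -m creep '1.6 0 0 0 0 0 0; 1.6 0 0 0 0 0 0; 1.6 0 0 0 0 0 0'
python3 - <<'E'
from h import *
go(.413,.2212,.1016,0)
E
```

```text
clock: 37.02
position: [0.4119, 0.2201, 0.1211]
ee_rot: [2.217, 2.225, -0.004]
force: [0.2, -0.0, -1.2]
width: 0.212
gripper_force: 12.0
clock: 37.4
position: [0.4128, 0.2213, 0.123]
ee_rot: [-2.217, -2.226, -0.002]
force: [0.6, -0.8, -1.5]
width: 0.21
gripper_force: 12.0
shift cm [-0.01  0.02  1.84] turn [ 0.  -0.   0.2] | pos [0.4128 0.2213 0.123 ] tooly yaw 0.2 tilt [0.001 0.001] w 1.94 F [ 0.6 -0.8 -1.5] g 12.0 t 37.4 q7 -0.13
```

```bash
python3 -m creep '1.6 0 0 .5 0 0 0; 1.6 0 0 1 0 0 0; 1.6 0 0 1.3 0 0 0; 1.6 0 0 1.5 0 0 0; 1.6 0 0 1.6 0 0 0' && python3 -m creep '1.6 0 0 .05 0 0 0; 1.6 0 0 .1 0 0 0; 1.6 0 0 .15 0 0 0; 1.6 0 0 .2 0 0 0;1.6 0 0 .22 0 0 0'
python3 - <<'E'
from h import *
go(.413,.2212,.1016,0)
E
```

```text
clock: 38.02
position: [0.4124, 0.2214, 0.1064]
ee_rot: [2.216, 2.227, -0.0]
force: [-0.7, -0.1, -0.1]
width: 0.214
gripper_force: 12.0
clock: 38.65
position: [0.4125, 0.2215, 0.1045]
ee_rot: [-2.216, -2.226, -0.0]
force: [-1.7, -0.4, 5.9]
width: 0.213
gripper_force: 12.0
shift cm [-0.03  0.05 -0.01] turn [ 0.  -0.   0.3] | pos [0.4125 0.2215 0.1045] tooly yaw 0.3 tilt [0. 0.] w 1.96 F [-1.7 -0.4  5.9] g 12.0 t 38.65 q7 -0.1
```

Home at the expected height (0.1046), with contact force. Release, back away, and check with the fixed cameras.

```bash
python3 -m creep '2.1 0 0 -.02 0 0 0; 2.4 0 0 -.02 0 0 0;3.5 0 0 -.02 0 0 0;5 0 0 -.02 0 0 0;6 0 0 -.02 0 0 0' && python3 -m creep '6 0 0 0 0 0 0;6 0 0 -2 0 0 0;6 0 0 -6 0 0 0;6 2 0 -11 0 0 0;6 7 0 -13 0 0 0' && python3 -m creep '6 5 -2 0 0 0 0;6 9 -4 0 0 0 0;6 12 -5 0 0 0 0;6 12 -5 0 0 0 0;6 12 -5 0 0 0 0'
python3 - <<'E'
from h import *
a=vision.get_image("scene")[120:320,200:500,::-1];b=vision.get_image("side")[110:310,180:480,::-1]
cv2.imwrite("pics/end.png",np.vstack([cv2.resize(a,(450,300)),cv2.resize(b,(450,300))]))
go(.4,.3,.2)
E
```

```text
clock: 39.28
position: [0.4124, 0.2214, 0.1045]
ee_rot: [2.216, 2.227, -0.0]
force: [0.3, -0.1, 0.7]
width: 0.537
gripper_force: 0.0
clock: 39.9
position: [0.4136, 0.2906, 0.2375]
ee_rot: [-2.221, -2.221, -0.006]
force: [0.3, 0.2, -0.6]
width: 0.655
gripper_force: 0.0
clock: 40.52
position: [0.3619, 0.4103, 0.2344]
ee_rot: [2.217, 2.225, -0.001]
force: [-0.4, -0.0, 0.5]
width: 0.655
gripper_force: 0.0
shift cm [-11.     3.74   3.17] turn [0. 0. 0.] | pos [0.3623 0.4099 0.2347] tooly yaw 0.1 tilt [ 0. -0.] w 6.04 F [-0.1 -0.5  0.2] g 0.0 t 40.62 q7 -0.58
```

View pics/end.png

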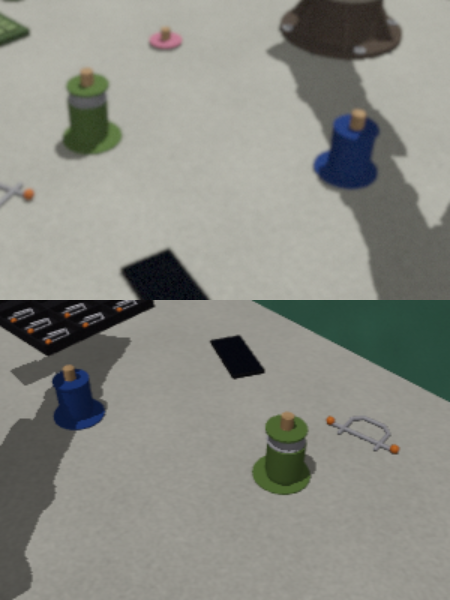

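Both cups stand on their coasters with level lids (crop: green at (88,110) and (286,450), blue at (350,150) and (76,400)). The phone, puzzle and pink lid have not moved.

```bash
python3 -c "
from cell import job
print(job.sign_off())"
```

```text
the job is handed in; nothing more can be done
None
```

I handed the job in at about 41 s: both cups stand within about 2 mm of their coasters' centres by my measurements, the strainer hangs in the green cup, and both lids sit level with their plugs home. The phone, wire puzzle and pink lid were left alone.

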